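Lock the four-clip parts box on the watchmaker's bench

ROBOT

A 6-joint arm with a two-finger parallel gripper is mounted at the origin on the work surface. World frame = base frame: x ahead of the robot, y to its left, z up, the work surface at z = 0. Lengths are in m, angles in degrees, forces in N, time in s.
With the tool pointing down it reaches from about 0.4 to 0.825 m from the base axis. Payload 7 kg.
Tool frame: the origin (TCP) lies on the centre line of the jaws, within the pads' length; the fingertips stand 8 mm ahead of it and the grasp point (between the pads) lies 11 mm behind it (r.tcp_to_tips is the distance from the TCP to the fingertips, in m); z points along the fingers, y is the direction in which the jaws open and shut (so a half turn about z gives the same grasp; the last joint's range is limited). The gripper opens to 88 mm and grips with 3 to 60 N. Pads are 19 mm wide; open, the fingers measure 130 mm over their backs; the gripper's body (78 mm by 193 mm) begins 47 mm behind the grasp point.
Start: joints at [-47.206, 20.546, 0.682, 0, -70.136, -16.507], TCP at [0.299, -0.605, 0.235] pointing down, gripper open.
Joint ranges: [-176.03, 176.03], [-82.01, 121.73], [-58.28, 71.71], [-173.87, 95.51], [-174.79, -0.11], [-173.66, 173.66]. Speed limits (degrees/s): [136.94, 136.94, 172.46, 180, 180, 180].

INTERFACE

Orientations are given as [roll, pitch, yaw] about the fixed x, y, z axes, in that order (R = Rz(yaw) Ry(pitch) Rx(roll)).
In Python, from plant import r gives the robot as it stands.
- The arm moves only by the tool drive_tool, never from a script. Its argument "plan" is text: rows parted by semicolons, each of 4 numbers parted by spaces: the shift along the tool's x, y, z in cm, then the turn about the tool's z in rad. A call has 1 to 8 rows; each row is the pose to reach, as a shift and turn from the pose commanded when the call began, along the tool's axes at that moment; what a row does not reach only later rows make up. A row lasts 1/8 s, in which the tool goes at most 62.5 mm and 10.7 degrees, less where a joint would pass 70% of its speed; a pose out of reach is approached as far as the arm can. A call with a gripper value outside its range is refused whole. "fingers" is the closure, from -1 (fully open) to 1 (shut), set as the call begins (left out, the last holds). The fingers move at their own pace and stop on an object; "squeeze" is the grip in N (left out, the last holds). Time passes only in rows, so rows that repeat a pose let the fingers close. It gives the time, the measured TCP pose, the force and the opening at its end, in the units of the state.
- r.get_state(): the state, without advancing time (a new reading comes with each control period).
- r.capture(name): name is "scene" or "top" or "wrist"; returns a dict with "frame" (480x640x3 uint8, red, green, blue), "fovy" (degrees; the focal length in pixels is half the picture's height over the tangent of half this angle, whatever the lens; pixels are square), "cx", "cy" (the principal point, pixels), "k1" (the pictures are not rectified: a ray, as slopes to the right and down, at radius r is drawn at 1 + k1 r^2 times it, then the intrinsics apply), "rvec" (rotation vector, rad) and "tvec" (3), from world to camera coordinates, as OpenCV has them. Camera axes: x right, y down, z forward; pixel columns grow to the right and rows downward; lengths in m; the calibration is good to about 2 mm. A picture is of the moment at which its call begins. There is no depth.
- r.close_job(): hands the job in, once; it reports no verdict.
The state is a dict: "time_s": time; "joints": joint angles; "qd": joint speeds; "joint_torque": joint torques, N m; "tcp_pos": TCP position; "eef_rot": TCP orientation; "contact_force": force on the tool from outside, world axes, zero at the start; "moment": the same for the moment, N m; "gripper_width": finger opening in m.
Only numpy, scipy, OpenCV 4.12 (cv2) and the standard library are available. Lean on these libraries where they do the work, as an engineer would, in place of code of your own. Each camera call takes 0.05 s, during which the arm holds its last target. There are 200 camera calls.

TASK

Lock the lid of the large parts box: flip all four of its hinged side clips down, one after another, until each lies flat against the side of the box. Do not touch the smaller two-clip box, whose clips stay up, and do not shift the glass dish or the movement holder.

Things in the scene. Friction and masses are not known exactly. Their poses are not given: they have to be found in the camera images.
- clip_box: Large clear parts box to be locked, 120 (x) x 90 (y) x 60 mm high; flat clear lid with a white frame (128 x 98 mm); one white hinged clip at the middle of each of its four sides. Held to the bench, does not shift. Origin: centre of its underside, on the green mat; x along its length, roughly away from the robot (turned at most 26 degrees), y left, z up.
- clip_far (a joint): Clip on the large box's far (+x) side. 0 = sticks out level, negative = tipped up (to -0.6), 1.57 (stop) = flat down against the side. Hinge line 67 mm from the box centre, 55 mm above its underside; flap 46 mm wide, 3 thick, reaching 32 mm from the hinge. Stays where left; about 1.5 N at 20 mm turns it: press down just outside the hinge to 25 mm below it, then push in.
- clip_near (a joint): Clip on the large box's near (-x) side. 0 = sticks out level, negative = tipped up (to -0.6), 1.57 (stop) = flat down against the side. Hinge line 67 mm from the box centre, 55 mm above its underside; flap 46 mm wide, 3 thick, reaching 32 mm from the hinge. Stays where left; about 1.5 N at 20 mm turns it: press down just outside the hinge to 25 mm below it, then push in.
- clip_left (a joint): Clip on the large box's left (+y) side. 0 = sticks out level, negative = tipped up (to -0.6), 1.57 (stop) = flat down against the side. Hinge line 52 mm from the box centre, 55 mm above its underside; flap 46 mm wide, 3 thick, reaching 32 mm from the hinge. Stays where left; about 1.5 N at 20 mm turns it: press down just outside the hinge to 25 mm below it, then push in.
- clip_right (a joint): Clip on the large box's right (-y) side. 0 = sticks out level, negative = tipped up (to -0.6), 1.57 (stop) = flat down against the side. Hinge line 52 mm from the box centre, 55 mm above its underside; flap 46 mm wide, 3 thick, reaching 32 mm from the hinge. Stays where left; about 1.5 N at 20 mm turns it: press down just outside the hinge to 25 mm below it, then push in.
- small_box: Bystander, to be left alone: a smaller box of the same make, 80 (x) x 65 (y) x 45 mm high, with only two clips (far and near sides, +x and -x, sticking out to 79 mm from its centre). It stands on the other side of the mat from the large box, does not shift, its origin is the centre of its underside.
- dish: Bystander: loose glass dish, 90 mm across, 18 mm high, at the far edge of the mat. Origin: centre of its underside.
- holder: Bystander: loose aluminium watch-movement holder, about 64 x 30 mm (with a screw head reaching 58 mm out to one side), 24 mm high, towards the near edge of the mat, between the boxes. Origin: centre of its underside.
Not all that is in view belongs to the job. What is shaped like the clip_box but blue is not meant.

How it is judged (in metres and radians):
At the end, for the whole second after the job is handed in: All four clips of the large box hang down flat against its sides, each within 0.19 rad (11 degrees) of its stop (joint above 1.38 rad) (value of joint each of clip_far, clip_near, clip_left, clip_right above 1.38 rad); the robot touches nothing.
It fails at once if the smaller two-clip box or its clips are touched (more than 1 N) (contact force between small_box and the fingers above 1 N or contact force between small_box and the arm above 1 N).
It fails at once if the glass dish is shifted more than 15 mm (distance of dish from where it was at the start of the episode above 0.015 m).
It fails at once if the movement holder is shifted more than 15 mm (distance of holder from where it was at the start of the episode above 0.015 m).
It also fails if it takes over 56 s, if anything falls off the work surface, if the arm or the gripper's body presses on something with over 40 N, if the wrist force passes 120 N, or if a joint passes its speed limit or range.

## Working session

There is one attempt and no reset: what is moved stays moved. The work goes in short steps, Python scripts to look and compute and a tool call to move; the robot and the scene stay as the last step left them, time stands still between calls to the robot, and variables do not carry over. Pictures are saved under pics/ and viewed, about 8 in all and at most 12, crops included, and the job is handed in when it is done.

Besides the shell and the picture viewer there is one more tool, called after "Request:" by a JSON object that holds its "name" and its "arguments", one argument or row to a line. drive_tool: Moves the arm, as the interface text tells. Its arguments: {"type":"object","properties":{"plan":{"type":"string"},"fingers":{"type":"number"},"squeeze":{"type":"number"}},"required":["plan"]}

```bash
mkdir -p pics; ls
cat > h.py <<'E'
import numpy as np,cv2,json
from plant import r
def cap(n,f):
    c=r.capture(n); cv2.imwrite(f'pics/{f}.png',c['frame'][:,:,::-1])
    json.dump({k:(np.asarray(v).tolist()) for k,v in c.items() if k!='frame'},open(f'pics/{f}.json','w')); return c
def load(f): return json.load(open(f'pics/{f}.json'))
def cam(c):
    f=240/np.tan(np.radians(c['fovy'])/2)
    return f,cv2.Rodrigues(np.array(c['rvec'],float))[0],np.array(c['tvec'],float).ravel()
def proj(c,P):
    f,R,t=cam(c); q=np.atleast_2d(P)@R.T+t; s=q[:,:2]/q[:,2:]
    s=s*(1+c['k1']*(s**2).sum(1,keepdims=True)); return s*f+[c['cx'],c['cy']]
def ray(c,uv,z):
    f,R,t=cam(c); d=(np.atleast_2d(uv)-[c['cx'],c['cy']])/f; s=d.copy()
    for _ in range(20): s=d/(1+c['k1']*(s**2).sum(1,keepdims=True))
    D=np.c_[s,np.ones(len(s))]@R; o=-R.T@t
    return o+D*((z-o[2])/D[:,2])[:,None]
E
python3 - <<'E'
from h import *
cap('top','top0');cap('scene','sc0')
for f in('top0','sc0'):
    c=load(f);f_,R,t=cam(c);print(c,-R.T@t)
print(r.get_state(), r.tcp_to_tips)
E
```

```text
pics
{'fovy': 51.99741996140605, 'cx': 320.6056482141307, 'cy': 244.94660025547032, 'k1': -0.05377736442222876, 'rvec': [2.1475753665689092, -2.1136664537844685, 0.1562928016168705], 'tvec': [0.15074137994604692, 0.5684277862896014, 0.981507277026863]} [0.40109923 0.14336769 1.06195798]
{'fovy': 55.938172911869486, 'cx': 321.52365719700265, 'cy': 246.17432665078528, 'k1': -0.09937646992330089, 'rvec': [1.811837807274968, 1.6305070730489293, -0.6879344024328038], 'tvec': [-0.21164303368209472, -0.3335134781812309, 1.5867736781256476]} [1.39685494 0.04416073 0.84895279]
{'time_s': 0.1, 'joints': array([-4.72069465e+01,  2.05868921e+01,  6.40172426e-01, -1.83241618e-02,
       -7.01369061e+01, -1.65086319e+01]), 'qd': array([-0.16776771, -0.14790173,  0.01256809,  0.0674249 ,  0.01283408,
        0.08409041]), 'joint_torque': array([-1.08734392e-03, -5.84158301e+01,  2.93753278e+01,  7.01552019e+00,
        1.02058821e-02, -8.90263027e-05]), 'tcp_pos': array([ 0.29871907, -0.60482958,  0.23372822]), 'eef_rot': array([ 1.79914926e+02, -7.24851361e-03, -1.53721812e+02]), 'contact_force': array([ 0.23086807, -1.00866125, -0.59391143]), 'moment': array([-0.00833697,  0.01405023, -0.06852204]), 'gripper_width': 0.0881285780654939} 0.008
```

View pics/top0.png

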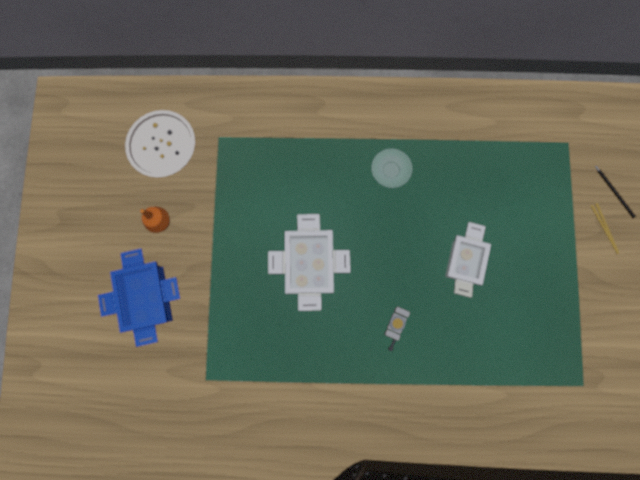

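View pics/sc0.png

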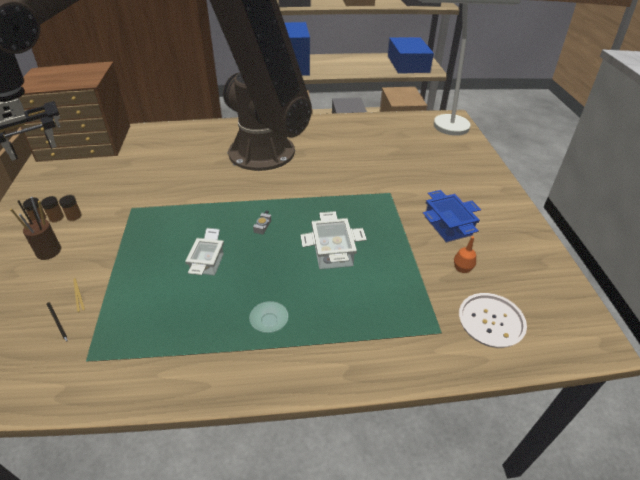

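The top view shows three box candidates: a white four-clip box at (309,262), a smaller white two-clip box at (469,260) and a blue four-clip box at (140,297). The one meant is the white four-clip box at (309,262), because it is clear and white, has four clips and stands on the mat. The dish is at (392,168) and the holder at (398,324). I'll confirm with one crop and fit the pose.

Run:
```python
from h import *
from scipy.optimize import minimize
im=cv2.imread('pics/top0.png');c=load('top0')
roi=im[200:325,250:370]
hsv=cv2.cvtColor(im,cv2.COLOR_BGR2HSV)
m=((hsv[...,1]<70)&(hsv[...,2]>110)).astype(np.uint8); m2=np.zeros_like(m); m2[205:320,258:360]=m[205:320,258:360]
m2=cv2.morphologyEx(m2,cv2.MORPH_CLOSE,np.ones((5,5)))
m2=cv2.morphologyEx(m2,cv2.MORPH_OPEN,np.ones((3,3)))
cs,_=cv2.findContours(m2,0,2);cc=max(cs,key=cv2.contourArea);M=np.zeros_like(m);cv2.drawContours(M,[cc],-1,1,-1)
S=4
def polys(p):
    x,y,a,e=p;ca,sa=np.cos(a),np.sin(a);R=np.array([[ca,-sa],[sa,ca]])
    out=[]
    def add(q,z): q=np.array(q,float);out.append(proj(c,np.c_[q@R.T+[x,y],np.full(len(q),z)]))
    add([(-.064,-.049),(.064,-.049),(.064,.049),(-.064,.049)],.062)
    L=.032*np.cos(e);z=.057+.032*np.sin(e)
    for d,h in(((1,0),.067),((-1,0),.067),((0,1),.052),((0,-1),.052)):
        d=np.array(d);n=np.array([-d[1],d[0]])*.023
        q=np.array([d*(h-.005)+n,d*(h-.005)-n,d*(h+L)-n,d*(h+L)+n]);qq=q@R.T+[x,y]
        out.append(proj(c,np.c_[qq,[.057,.057,z,z]]))
    return out
big=cv2.resize(M*255,None,fx=S,fy=S,interpolation=cv2.INTER_LINEAR)>127
def cost(p):
    I=np.zeros(big.shape,np.uint8)
    for q in polys(p): cv2.fillPoly(I,[np.round(((q+.5)*S-.5)*16).astype(np.int32)],1,shift=4)
    return (I.astype(bool)^big).sum()/big.sum()
g=ray(c,[[309,262]],.06)[0];print(g)
best=min((minimize(cost,[g[0],g[1],a,.3],method='Nelder-Mead',options=dict(initial_simplex=np.array([[g[0],g[1],a,.3]]+[[g[0]+(.01 if i==0 else 0),g[1]+(.01 if i==1 else 0),a+(.1 if i==2 else 0),.3+(.3 if i==3 else 0)] for i in range(4)]))) for a in(-.1,.1)),key=lambda s:s.fun)
print(best.x,np.degrees(best.x[2]),best.fun)
v=cv2.resize(im[195:330,240:375],None,fx=4,fy=4,interpolation=cv2.INTER_CUBIC)
for q in polys(best.x): cv2.polylines(v,[np.round((q-[240,195]+.5)*4).astype(int)],True,(0,0,255),1)
cv2.imwrite('pics/crop0.png',v)
for n,uv,z in(('small',(469,260),.047),('dish',(392,168),.018),('holder',(398,324),.024),('tip',(391,349),.01)): print(n,ray(c,[uv],z)[0])
```

```text
[0.52802928 0.18277254 0.06      ]
[0.53086653 0.18332644 0.04072309 0.07927582] 2.3332612883333175 0.07910360291494675
small [ 0.53878643 -0.14962057  0.047     ]
dish [0.7449975  0.00561606 0.018     ]
holder [ 0.40518934 -0.00398042  0.024     ]
tip [0.35309023 0.00898071 0.01      ]
```

View pics/crop0.png

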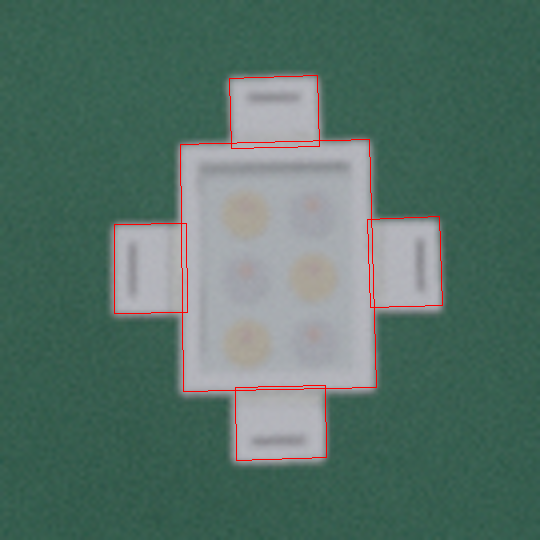

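The crop confirms the white four-clip box, and the model overlay fits within a few mm. The box centre is near (0.531, 0.183) with yaw about 2.3°. Next I'll work out the first approach.

```bash
cat >> h.py <<'E'
BX=np.array([.531,.183]);BA=np.radians(2.3)
def go(b,tipz,yaw,s=None):
    "shift (tool cm) and turn to put tips at box-frame (x,y), height tipz"
    s=s or r.get_state();p=s['tcp_pos'];e=np.radians(s['eef_rot'])
    from scipy.spatial.transform import Rotation as Ro
    R=Ro.from_euler('xyz',e).as_matrix()
    ca,sa=np.cos(BA),np.sin(BA);w=BX+np.array([[ca,-sa],[sa,ca]])@np.array(b)
    d=R.T@(np.r_[w,tipz+.008]-p)*100
    t=-(np.radians(yaw)-e[2]);t=(t+np.pi)%(2*np.pi)-np.pi
    return np.round(d,2),round(t,3)
def where():
    s=r.get_state();ca,sa=np.cos(BA),np.sin(BA);b=np.array([[ca,sa],[-sa,ca]])@(s['tcp_pos'][:2]-BX)
    print('t',round(s['time_s'],2),'box',b.round(4),'tipz',round(s['tcp_pos'][2]-.008,4),'rot',s['eef_rot'].round(1),'F',s['contact_force'].round(1),'w',round(s['gripper_width'],4))
E
python3 -c "
from h import *
where();print(go((.092,0),.12,-177.7))"
```

```text
t 0.1 box [-0.2637 -0.7779] tipz 0.2257 rot [ 179.9   -0.  -153.7] F [ 0.2 -1.  -0.6] w 0.0881
(array([-64.11,  56.6 ,  10.65]), np.float64(0.418))
```

Request:
{"name": "drive_tool", "arguments": {
  "plan": "-3 2.7 0 0.05; -7 6.2 0 0.1; -11 9.7 0 0.15; -15 13.2 0 0.2; -19 16.8 0 0.25; -23 20.3 0 0.3; -27 23.8 0 0.36; -31 27.4 0 0.418",
  "fingers": 1,
  "squeeze": 20
}}

```text
time_s: 1.1
tcp_pos: [0.4557, -0.2205, 0.2345]
eef_rot: [180.0, -0.0, -177.8]
contact_force: [1.7, -0.2, -0.4]
gripper_width: 0.0134
```

```bash
python3 -c "
from h import *
where();print(go((.092,0),.12,-177.7))"
```

```text
t 1.1 box [-0.0914 -0.4002] tipz 0.2265 rot [ 180.    -0.  -177.8] F [ 1.7 -0.2 -0.4] w 0.0134
(array([-18.29,  40.04,  10.65]), np.float64(-0.001))
```

Request:
{"name": "drive_tool", "arguments": {
  "plan": "-2.3 5 0 0; -4.6 10 0 0; -6.9 15 0 0; -9.2 20 0 0; -11.5 25 1 0; -13.8 30 3 0; -16.1 35 5 0; -18.3 40 7 0"
}}

```text
time_s: 2.1
tcp_pos: [0.6223, 0.1866, 0.1636]
eef_rot: [-180.0, -0.0, -177.7]
contact_force: [1.4, 0.6, -0.0]
gripper_width: 0.0005
```

```bash
python3 -c "
from h import *
where();print(go((.092,0),.10,-177.7));cap('wrist','w1');cap('scene','sc1')
a=cv2.imread('pics/w1.png');b=cv2.imread('pics/sc1.png')[180:300,240:400]
cv2.imwrite('pics/m1.png',cv2.hconcat([cv2.resize(a,(427,320)),cv2.resize(b,(373,320))[:,:373]]))"
```

```text
t 2.1 box [ 0.0914 -0.0001] tipz 0.1556 rot [-180.    -0.  -177.7] F [ 1.4  0.6 -0. ] w 0.0005
(array([-0.06,  0.01,  5.56]), np.float64(0.001))
```

View pics/m1.png

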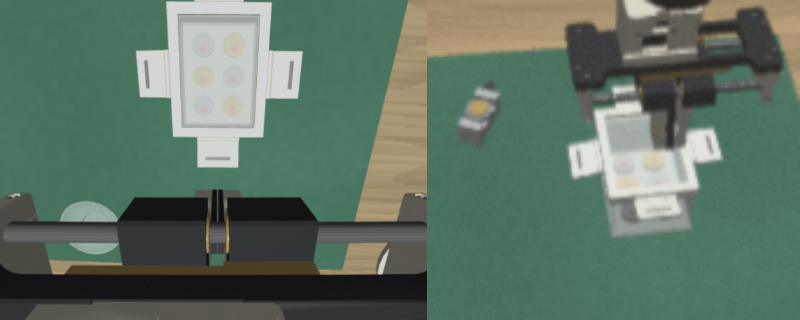

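The left half is the wrist view: far clip at (217,155), left and right clips at (289,74) and (151,74), fingers shut above and beyond the far clip. I'll refine the box pose from this closer image.

Run:
```python
from h import *
from scipy.optimize import minimize
im=cv2.imread('pics/w1.png');c=load('w1')
hsv=cv2.cvtColor(im,cv2.COLOR_BGR2HSV)
m=((hsv[...,1]<60)&(hsv[...,2]>130)).astype(np.uint8); m[260:]=0;m[:,:190]=0;m[:,470:]=0
m=cv2.morphologyEx(m,cv2.MORPH_CLOSE,np.ones((7,7)))
cs,_=cv2.findContours(m,0,2);cc=max(cs,key=cv2.contourArea);M=np.zeros_like(m);cv2.drawContours(M,[cc],-1,1,-1)
S=2
def polys(p):
    x,y,a=p[:3];ca,sa=np.cos(a),np.sin(a);R=np.array([[ca,-sa],[sa,ca]]);out=[]
    q=np.array([(-.064,-.049),(.064,-.049),(.064,.049),(-.064,.049)]);out.append(proj(c,np.c_[q@R.T+[x,y],np.full(4,.062)]))
    for d,h,e in(((1,0),.067,p[3]),((0,1),.052,p[4]),((0,-1),.052,p[5]),((-1,0),.067,.1)):
        L=.032*np.cos(e);z=.057+.032*np.sin(e)
        d=np.array(d);n=np.array([-d[1],d[0]])*.023
        qq=np.array([d*(h-.005)+n,d*(h-.005)-n,d*(h+L)-n,d*(h+L)+n])@R.T+[x,y]
        out.append(proj(c,np.c_[qq,[.057,.057,z,z]]))
    return out
big=cv2.resize(M*255,None,fx=S,fy=S,interpolation=cv2.INTER_LINEAR)>127
big[:40]=0
def cost(p):
    I=np.zeros(big.shape,np.uint8)
    for q in polys(p): cv2.fillPoly(I,[np.round(((q+.5)*S-.5)*16).astype(np.int32)],1,shift=4)
    I[:40]=0
    return (I.astype(bool)^big).sum()/big.sum()
x0=np.array([.531,.183,.04,.1,.1,.1]);sx=np.vstack([x0]+[x0+np.eye(6)[i]*[.008,.008,.05,.3,.3,.3][i] for i in range(6)])
b=minimize(cost,x0,method='Nelder-Mead',options=dict(initial_simplex=sx,maxiter=2000))
print(cost(x0),b.x.round(4),np.degrees(b.x[2]),b.fun)
v=im[:270,170:490].copy();v=cv2.resize(v,None,fx=2,fy=2)
for q in polys(b.x): cv2.polylines(v,[np.round((q-[170,0]+.5)*2).astype(int)],True,(0,0,255),1)
cv2.imwrite('pics/fit1.png',v)
```

```text
0.04670439948619139 [ 0.5293  0.1844  0.0349  0.4104  0.0523 -0.0923] 1.9984473104446059 0.006134928280882038
```

View pics/fit1.png

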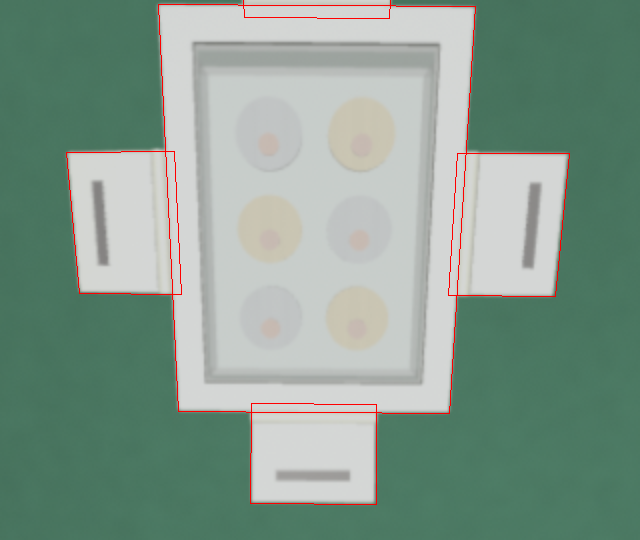

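```bash
sed -i 's/^BX=.*/BX=np.array([.5293,.1844]);BA=np.radians(2.0)/' h.py; python3 -c "
from h import *
where()
for q in ((.087,.080),(.086,.045),(.081,.031),(.077,.030)): print(go((q[0],0),q[1],-178))"
```

```text
t 2.2 box [0.0928 0.001 ] tipz 0.1525 rot [-179.9   -0.2 -177.5] F [-0.5  0.2 -0.1] w 0.0007
(array([ 0.55, -0.08,  7.25]), np.float64(0.009))
(array([ 0.64, -0.08, 10.75]), np.float64(0.009))
(array([ 1.13, -0.07, 12.15]), np.float64(0.009))
(array([ 1.53, -0.07, 12.26]), np.float64(0.009))
```

Request:
{"name": "drive_tool", "arguments": {
  "plan": "0.3 -0.1 3 0.01; 0.5 -0.1 6 0.01; 0.6 -0.1 7.5 0.01; 0.6 -0.1 8.8 0.01; 0.7 -0.1 10 0.01; 0.8 -0.1 11 0.01; 1.0 -0.1 12 0.01; 1.1 -0.1 12.3 0.01"
}}

```text
time_s: 3.2
tcp_pos: [0.6108, 0.1834, 0.041]
eef_rot: [-180.0, -0.0, -178.2]
contact_force: [2.0, 0.4, 0.9]
gripper_width: 0.0005
```

```bash
python3 -c "
from h import *
where()"
```

```text
t 3.2 box [ 0.0815 -0.0039] tipz 0.033 rot [-180.    -0.  -178.2] F [2.  0.4 0.9] w 0.0005
```

Request:
{"name": "drive_tool", "arguments": {
  "plan": "0.15 0 0.1 0; 0.3 0 0.2 0; 0.45 0 0.2 0; 0.6 0 0.2 0; 0.7 0 0.2 0; 0.7 0 0.2 0"
}}

```text
time_s: 3.95
tcp_pos: [0.6088, 0.1836, 0.0404]
eef_rot: [179.9, 0.5, -178.2]
contact_force: [21.1, -4.9, -10.9]
gripper_width: 0.0004
```

```bash
python3 -c "
from h import *
where()"
```

```text
t 3.95 box [ 0.0794 -0.0036] tipz 0.0324 rot [ 179.9    0.5 -178.2] F [ 21.1  -4.9 -10.9] w 0.0004
```

Request:
{"name": "drive_tool", "arguments": {
  "plan": "-0.7 0 0 0; -1.2 0 -1 0; -1.2 0 -5 0; -1.2 0 -9.5 0; 3.5 0.2 -9.5 0; 8.5 0.3 -9.5 0; 13.5 0.4 -9.5 0; 17 0.4 -9.5 0"
}}

```text
time_s: 4.95
tcp_pos: [0.4318, 0.1816, 0.1352]
eef_rot: [180.0, -0.0, -178.2]
contact_force: [-0.2, 0.8, 0.2]
gripper_width: 0.0004
```

```bash
python3 -c "
from h import *
where()
for q in ((.087,.080),(.086,.045),(.081,.031),(.077,.030)): print(go((-q[0],0),q[1],-178))
cap('scene','sc2');cap('top','t2')
b=cv2.imread('pics/sc2.png')[190:290,270:400];a=cv2.imread('pics/t2.png')[195:330,240:375]
cv2.imwrite('pics/m2.png',cv2.hconcat([cv2.resize(a,(350,350)),cv2.resize(b,(450,350))]))"
```

```text
t 4.95 box [-0.0975  0.0006] tipz 0.1272 rot [ 180.    -0.  -178.2] F [-0.2  0.8  0.2] w 0.0004
(array([-1.05, -0.06,  4.72]), np.float64(-0.004))
(array([-1.15, -0.06,  8.22]), np.float64(-0.004))
(array([-1.65, -0.06,  9.62]), np.float64(-0.004))
(array([-2.05, -0.06,  9.72]), np.float64(-0.004))
```

View pics/m2.png

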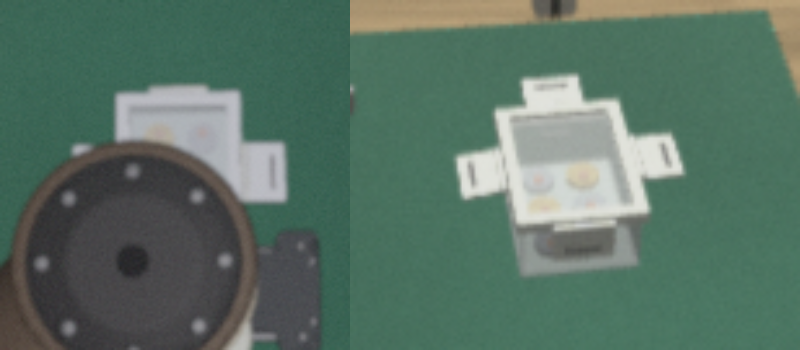

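The far clip now hangs flat: right half, flap at (585,240), and only its hinge strip shows in the top view at (178,90). Next is the near clip.

Request:
{"name": "drive_tool", "arguments": {
  "plan": "-0.8 -0.1 2.5 0; -1.05 -0.1 4.7 0; -1.05 -0.1 6 0; -1.1 -0.1 7.2 0; -1.2 -0.1 8.4 0; -1.4 -0.1 9.2 0; -1.6 -0.1 9.7 0; -1.8 -0.1 9.8 0"
}}

```text
time_s: 6.05
tcp_pos: [0.4499, 0.1807, 0.0359]
eef_rot: [-179.9, -0.2, -178.3]
contact_force: [-21.1, 6.0, 13.7]
gripper_width: 0.0007
```

Request:
{"name": "drive_tool", "arguments": {
  "plan": "-0.1 0 0 0; -0.2 0 0 0; -0.3 0 0 0; -0.4 0 0 0; -0.5 0 0 0; -0.5 0 0 0"
}}

```text
time_s: 6.8
tcp_pos: [0.4502, 0.1805, 0.0358]
eef_rot: [-179.9, -0.6, -178.3]
contact_force: [-42.6, 15.8, 25.6]
gripper_width: 0.0005
```

```bash
python3 -c "
from h import *
where()"
```

```text
t 6.8 box [-0.0792 -0.0011] tipz 0.0278 rot [-179.9   -0.6 -178.3] F [-42.6  15.8  25.6] w 0.0005
```

Request:
{"name": "drive_tool", "arguments": {
  "plan": "0.6 0 0 0; 1.3 0 -1 0; 1.3 0 -5 0; 1.3 0 -10 0; -1 -2 -10 -0.18; -3 -4.5 -10 -0.36; -5.5 -7 -10 -0.54; -8 -9.5 -10 -0.72"
}}

```text
time_s: 7.8
tcp_pos: [0.5413, 0.0883, 0.1377]
eef_rot: [-180.0, 0.1, -136.6]
contact_force: [0.2, 0.1, 0.0]
gripper_width: 0.0003
```

```bash
python3 -c "
from h import *
where()
print(go((0,.078),.125,-88))"
```

```text
t 7.8 box [ 0.0086 -0.0964] tipz 0.1297 rot [-1.800e+02  1.000e-01 -1.366e+02] F [0.2 0.1 0. ] w 0.0003
(array([-10.88,  13.66,   0.47]), np.float64(-0.849))
```

```bash
python3 -c "
from h import *
print(go((0,-.077),.125,-88))"
```

```text
(array([-0.63,  2.03,  0.46]), np.float64(-0.849))
```

Request:
{"name": "drive_tool", "arguments": {
  "plan": "-0.3 0.6 0.4 -0.18; -0.6 1.2 0.4 -0.36; -0.6 2 0.4 -0.54; -0.6 2 0.4 -0.72; -0.6 2 0.4 -0.85; -0.6 2 0.4 -0.85"
}}

```text
time_s: 8.55
tcp_pos: [0.5311, 0.1079, 0.1333]
eef_rot: [-179.9, 0.0, -88.3]
contact_force: [-0.3, 1.4, 0.4]
gripper_width: 0.0004
```

```bash
python3 -c "
from h import *
where()
for q in ((.072,.080),(.071,.045),(.066,.031),(.062,.030)): print(go((0,-q[0]),q[1],-88))"
```

```text
t 8.55 box [-0.0009 -0.0765] tipz 0.1253 rot [-179.9    0.   -88.3] F [-0.3  1.4  0.4] w 0.0004
(array([-0.45, -0.08,  4.53]), np.float64(-0.006))
(array([-0.55, -0.07,  8.03]), np.float64(-0.006))
(array([-1.05, -0.07,  9.43]), np.float64(-0.006))
(array([-1.45, -0.07,  9.53]), np.float64(-0.006))
```

Request:
{"name": "drive_tool", "arguments": {
  "plan": "-0.4 -0.1 2.5 0; -0.45 -0.1 4.5 0; -0.45 -0.1 6 0; -0.5 -0.1 7.2 0; -0.6 -0.1 8.3 0; -0.8 -0.1 9 0; -1 -0.1 9.5 0; -1.2 -0.1 9.6 0"
}}

```text
time_s: 9.55
tcp_pos: [0.531, 0.1193, 0.0363]
eef_rot: [179.9, -0.1, -88.3]
contact_force: [2.9, -13.1, 5.0]
gripper_width: 0.0003
```

Request:
{"name": "drive_tool", "arguments": {
  "plan": "-0.1 0 0 0; -0.2 0 0 0; -0.3 0 0 0; -0.4 0 0 0; -0.4 0 0 0; -0.4 0 0 0"
}}

```text
time_s: 10.3
tcp_pos: [0.5309, 0.1195, 0.0364]
eef_rot: [179.9, -0.3, -88.3]
contact_force: [10.5, -25.3, -1.0]
gripper_width: 0.0004
```

```bash
python3 -c "
from h import *
where()"
```

```text
t 10.3 box [-0.0007 -0.0649] tipz 0.0284 rot [179.9  -0.3 -88.3] F [ 10.5 -25.3  -1. ] w 0.0004
```

Request:
{"name": "drive_tool", "arguments": {
  "plan": "0.6 0 0 0; 1.3 0 -1 0; 1.3 0 -5 0; 1.3 0 -9.7 0; -2.5 0 -9.7 0; -7.5 0 -9.7 0; -12 0 -9.7 0; -14.4 0 -9.7 0"
}}

```text
time_s: 11.3
tcp_pos: [0.5268, 0.2704, 0.1345]
eef_rot: [-179.9, 0.1, -88.2]
contact_force: [0.2, 0.0, 0.0]
gripper_width: 0.0002
```

```bash
python3 -c "
from h import *
where()
for q in ((.072,.080),(.071,.045),(.066,.031),(.062,.030)): print(go((0,q[0]),q[1],-88))"
```

```text
t 11.3 box [0.0005 0.0861] tipz 0.1265 rot [-1.799e+02  1.000e-01 -8.820e+01] F [0.2 0.  0. ] w 0.0002
(array([1.41, 0.05, 4.65]), np.float64(-0.003))
(array([1.52, 0.05, 8.15]), np.float64(-0.003))
(array([2.02, 0.05, 9.55]), np.float64(-0.003))
(array([2.42, 0.05, 9.65]), np.float64(-0.003))
```

Request:
{"name": "drive_tool", "arguments": {
  "plan": "0.8 0 2.5 0; 1.2 0 4.6 0; 1.25 0 6 0; 1.3 0 7.3 0; 1.4 0 8.4 0; 1.6 0 9.1 0; 1.8 0 9.6 0; 2 0 9.7 0"
}}

```text
time_s: 12.3
tcp_pos: [0.5275, 0.2482, 0.0364]
eef_rot: [-180.0, 0.0, -88.3]
contact_force: [-6.2, 8.5, 3.5]
gripper_width: 0.0004
```

Request:
{"name": "drive_tool", "arguments": {
  "plan": "0.1 0 0 0; 0.2 0 0 0; 0.3 0 0 0; 0.4 0 0 0; 0.5 0 0 0; 0.5 0 0 0"
}}

```text
time_s: 13.05
tcp_pos: [0.5277, 0.248, 0.0366]
eef_rot: [-179.9, 0.4, -88.3]
contact_force: [-8.8, 23.7, -7.2]
gripper_width: 0.0007
```

```bash
python3 -c "
from h import *
where()"
```

```text
t 13.05 box [0.0006 0.0636] tipz 0.0286 rot [-179.9    0.4  -88.3] F [-8.8 23.7 -7.2] w 0.0007
```

Request:
{"name": "drive_tool", "arguments": {
  "plan": "-0.7 0 0 0; -1.3 0 -1 0; -1.3 0 -6 0; -1.3 0 -12 0; -5 0 -15 0; -10 0 -17 0; -15 0 -18 0; -18 0 -18 0"
}}

```text
time_s: 14.05
tcp_pos: [0.5225, 0.4246, 0.2186]
eef_rot: [-179.9, 0.1, -88.3]
contact_force: [0.0, -0.2, -0.5]
gripper_width: 0.0005
```

```bash
python3 -c "
from h import *
where()
cap('scene','sc3');cap('top','t3');cap('wrist','w3')
b=cv2.imread('pics/sc3.png')[190:290,270:400];a=cv2.imread('pics/t3.png')[195:330,240:375];w=cv2.imread('pics/w3.png')
cv2.imwrite('pics/m3.png',cv2.vconcat([cv2.hconcat([cv2.resize(a,(300,300)),cv2.resize(b,(390,300))]),cv2.hconcat([cv2.resize(w,(400,300)),cv2.resize(cv2.imread('pics/t3.png'),(400,300))])[:,:690]]))"
```

```text
t 14.05 box [0.0016 0.2403] tipz 0.2106 rot [-1.799e+02  1.000e-01 -8.830e+01] F [ 0.  -0.2 -0.5] w 0.0005
```

View pics/m3.png

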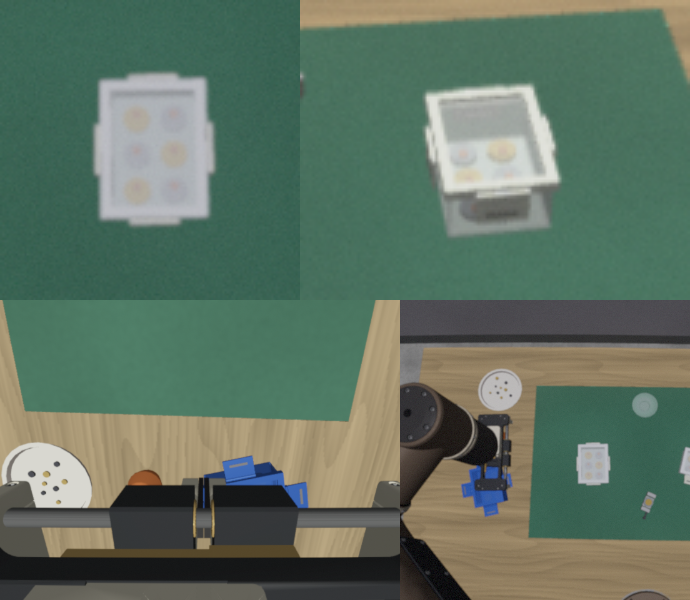

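All four flaps hang down. In the top view only thin hinge strips (about 4–6 mm) stick out past the frame on each side. The dish and holder appear where they were, and the tool is clear of everything.

```bash
python3 -c "
from h import *
where();print(r.close_job())"
```

```text
t 14.2 box [0.001  0.2391] tipz 0.2086 rot [180.   -0.  -88.2] F [ 0.2 -1.  -0.5] w 0.0003
the job is handed in; nothing more can be done
None
```

All four clips of the large white box are down, and I handed the job in at 14.2 s of the 56 s allowed. I pressed each one down with the shut fingers and pushed it in, in the order far, near, right, left.

- **Clips:** Each push ended against a firm stop, at about 21, 43, 25 and 24 N along the push direction. The finger face was then within about 1–2 mm of where a flat flap should be. The last top and scene pictures show only thin strips past the lid frame on every side. I judged the clip angles from this and did not measure them directly; I estimate each is within about 0.1 rad of its stop.
- **Other objects:** The tool stayed well away from the small box, dish and holder, and the dish and holder look unmoved in the last top view. I did not measure their positions again.
- **At hand-in:** The arm stood clear of everything, with about 1 N on the force reading, which is noise.
- **A disagreement:** The first box position, from the top camera, was about 2 mm and 0.3° off the closer wrist camera measurement. I used the wrist one.

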